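# Open the double-latched programming fixture

## Robot

A 6-joint arm with a two-finger parallel gripper is mounted at the origin on the work surface. World frame = base frame: x ahead of the robot, y to its left, z up, the work surface at z = 0. Lengths are in m, angles in degrees, forces in N, time in s.
With the tool pointing down it reaches from about 0.4 to 0.825 m from the base axis. Payload 7 kg.
Tool frame: the origin (TCP) lies midway between the tips of the shut fingers; the grasp point (between the pads) lies 19 mm behind it; z points along the fingers, y is the direction in which the jaws open and shut (so a half turn about z gives the same grasp; the last joint's range is limited). The gripper opens to 88 mm and grips with 3 to 60 N. Pads are 19 mm wide; open, the fingers measure 130 mm over their backs; the gripper's body (78 mm by 193 mm) begins 47 mm behind the grasp point.
Start: joints at [-54.081, 20.546, 0.682, 0, -70.136, -16.507], TCP at [0.224, -0.637, 0.227] pointing down, gripper open.
Joint ranges: [-176.03, 176.03], [-82.01, 121.73], [-58.28, 71.71], [-173.87, 95.51], [-174.79, -0.11], [-173.66, 173.66]. Speed limits (degrees/s): [136.94, 136.94, 172.46, 180, 180, 180].

## Interface

Orientations are given as a 3x3 rotation matrix whose columns are the frame's x, y, z axes.
In Python, from rig import robot gives the robot as it stands. Calls block until the motion is done:
- robot.goto(position, orientation): joint-space move of the TCP to a pose.
- robot.servo_line(position, ori=None, speed=0.15): straight line of the TCP; ori=None keeps the orientation; speed is the mean speed in m/s.
- robot.movej(angles): joint-space move.
- robot.move_gripper(opening): opening from 0.0 (shut) to 1.0 (fully open); the grip force is fixed at half the most; returns when the fingers have stopped.
- robot.dwell(seconds).
- robot.ik(position, orientation): joint angles nearest the present ones, or None.
- robot.grab_frame(name): name is "scene" or "top" or "wrist"; returns (picture, depth): 420x560x3 uint8, red, green, blue; 420x560 float32, m along the optical axis (not along the pixel's ray), 0 where there is no reading.
- robot.camera_info(name): a dict with "vfov" (degrees; the focal length in pixels is half the picture's height over the tangent of half this angle, whatever the lens; pixels are square), "cx", "cy" (the principal point, pixels), "k1" (the pictures are not rectified: a ray, as slopes to the right and down, at radius r is drawn at 1 + k1 r^2 times it, then the intrinsics apply), "view" (4x4, takes a point from world to camera coordinates); the wrist camera has in their place "T_tool_cam" (4x4, takes a point from camera to tool coordinates, whose origin is the TCP and whose axes are the flange's). Camera axes: x right, y down, z forward; pixel columns grow to the right and rows downward; lengths in m; the calibration is good to about 2 mm. A picture is of the moment at which its call begins: read the wrist's pose just before it. camera_info takes no time and is no camera call.
A pose or a line that the arm cannot do raises robot.Unreachable and nothing moves.
- robot.job_done(): hands the job in, once; it reports no verdict.
Readings, each from a call of its own:
- robot.read_t(): time.
- robot.read_qpos(): joint angles.
- robot.read_qvel(): joint speeds.
- robot.read_effort(): joint torques, N m.
- robot.read_position(): TCP position.
- robot.read_tcp_rot(): TCP orientation.
- robot.read_force(): force on the tool from outside, world axes, zero at the start.
- robot.read_ft_torque(): the same for the moment, N m.
- robot.read_grip_width(): opening from 0.0 (shut) to 1.0 (fully open).
Only numpy, scipy, OpenCV 4.12 (cv2) and the standard library are available. Lean on these libraries where they do the work, as an engineer would, in place of code of your own. Each camera call takes 0.05 s, during which the arm holds its last target. There are 200 camera calls.

## Task

Open the circuit-board programming fixture on the bench so that its board can be got at. Turn the latch on its front fully aside, lift the lid slightly by its handle until the hidden safety catch holds it and leave it there, push the catch's thumb tab sideways to the end of its travel, then swing the lid wide open by the handle to its stop and let go. Leave the other things on the bench where they are.

Things in the scene. Friction and masses are not known exactly. Their poses are not given: they have to be found in the camera images.
- fixture: the programming fixture, a fixed aluminium box 180 (x) by 220 (y) mm with a grey lid with a clear window, 102 mm high to the top of the lid. Origin: centre of its underside, on the table; z up; x points from its front to its hinged back, y along its front. All 'fixture' coordinates below are mm in this frame.
- latch (a joint): primary latch: a flat steel arm 14 mm wide lying just above the lid (top face at z 112), reaching from x -130 to -62 at rest, turning about an upright pivot at fixture (-124, -70). 0 = pointing to +x, over the lid (latched); grows, clockwise seen from above, as it swings out over the front towards the fixture's -y; 1.57 = along -y, aside; stop at 1.65. The lid is free only from about 1.3. Light friction (under 1 N at the post); stays where it is left. Starts at 0 to 0.2.
- latch_post (a point): on the axis of the upright round post on the latch arm (16 mm in diameter, 32 mm tall, standing on the arm, z 112 to 144), 22 mm above the arm, 45 mm from the pivot.
- lid (a joint): angle of the lid: 0 closed, grows as it opens, stop at 1.4. The hinge is stiff: the lid (about 0.4 kg) stays at whatever angle it is left; about 5 to 7 N at the handle moves it. While the catch is unpushed it holds the lid at about 0.27. The lid is an L: top plate (z 94 to 102, x -104 to 90, y -110 to 110, with a lip hanging down to z 77 at x -104 to -100) and a back plate down to the hinge.
- lid_hinge (a point): on the hinge line of the lid, at fixture (85, 0, 20); the line is parallel to the fixture's y, low at its back.
- handle (a point): middle of the black bar handle on the lid's top, bar parallel to the fixture's y, 10 mm in diameter, 80 mm long (y -20 to 60); with the lid shut at fixture (-65, 20, 135), its axis 33 mm above the plate. Moves with the lid about the hinge.
- catch (a joint): secondary catch, a small dark steel slide on top of the front wall: 0 = holds the lid (at about 0.27), grows as it is pushed along the fixture's +y, end of travel 0.022 m. The lid is free only beyond about 0.014. Takes about 2 to 3 N and stays where it is left.
- catch_tab (a point): top centre of the catch's thumb tab, a 12 x 12 mm dark steel block standing 16 mm high on the front wall's top (z 75 to 91), at fixture (-93, 30, 91) when unpushed. With the lid shut it is hidden and covered by lid and lip; with the lid raised to the catch the lid's front edge has moved back to about x -75 to -82 (upper corner at z about 150) and the tab stands free in front of it, to be pushed from its -y side with closed fingertips from above.
- jar: bystander: small round jar, 44 mm wide, 50 mm tall; origin at its underside or axis
- screwdriver: bystander: screwdriver lying on the bench in front of the fixture; origin at its underside or axis
- board_block: bystander: wooden block 100 x 150 x 30 mm with a circuit board on it; origin at its underside or axis
- spool: bystander: solder spool, 56 mm wide, 40 mm tall, behind the fixture; origin at its underside or axis
- tweezers: bystander: steel tweezers, 120 mm long, lying; origin at its underside or axis
- dial: bystander: small bare aluminium dial knob, 28 mm wide, 16 mm tall; origin at its underside or axis
- parts_tray: bystander: divided parts tray 100 x 140 x 30 mm; origin at its underside or axis

How it is judged:
By the outcome, as a careful person would: the job done as asked, in the order asked, and still so for the second after the job is handed in, with the robot touching nothing.
It also fails if it takes over 72 s, if anything falls off the work surface, if the arm or the gripper's body presses on something with over 40 N, if the wrist force passes 120 N, or if a joint passes its speed limit or range.

## Working session

There is one attempt and no reset: what is moved stays moved. The work goes in short steps, each a Python script; the robot and the scene stay as the last script left them, time stands still between calls to the robot, and variables do not carry over. Pictures are saved under pics/ and viewed, about 8 in all and at most 12, crops included, and the job is handed in when it is done.

```bash
ls; mkdir -p pics; python3 - <<'E'
from rig import robot
import numpy as np,cv2
print(robot.read_t())
for n in("scene","top"):
    p,d=robot.grab_frame(n); cv2.imwrite(f"pics/{n}0.png",p[:,:,::-1]); np.savez(f"{n}0.npz",p=p,d=d); print(n,robot.camera_info(n))
print(robot.camera_info("wrist"),robot.read_tcp_rot())
E
```

```text
pics
0.0
scene {'vfov': 49.24957119399599, 'cx': 281.6885916207412, 'cy': 206.67532449455598, 'k1': -0.07740826149270535, 'view': array([[-4.96598637e-03,  9.99980361e-01, -3.82320725e-03,
        -4.25589835e-02],
       [ 7.58885443e-01,  1.27887982e-03, -6.51222887e-01,
        -3.75001001e-01],
       [-6.51205208e-01, -6.13534030e-03, -7.58876890e-01,
         1.46579840e+00],
       [ 0.00000000e+00,  0.00000000e+00,  0.00000000e+00,
         1.00000000e+00]])}
top {'vfov': 57.36253971688842, 'cx': 275.4558239740941, 'cy': 207.1395855891396, 'k1': -0.04680191843142569, 'view': array([[-0.02621522, -0.99951979, -0.01652143,  0.07284119],
       [-0.98298458,  0.02878029, -0.18141941,  0.59553155],
       [ 0.18180778,  0.01148436, -0.98326702,  1.00764926],
       [ 0.        ,  0.        ,  0.        ,  1.        ]])}
{'vfov': 66.40088149906207, 'cx': 279.53797046007696, 'cy': 208.19896481389708, 'k1': 0.0027917122735851324, 'T_tool_cam': array([[ 6.67642628e-04, -9.64124932e-01, -2.65448055e-01,
         7.12243847e-02],
       [ 9.99999746e-01,  5.77324533e-04,  4.18271975e-04,
         1.37491229e-04],
       [-2.50016765e-04, -2.65448267e-01,  9.64125072e-01,
        -1.58738690e-01],
       [ 0.00000000e+00,  0.00000000e+00,  0.00000000e+00,
         1.00000000e+00]])} [[-9.43159621e-01 -3.32339445e-01 -6.49996026e-04]
 [-3.32340037e-01  9.43158691e-01  1.33560837e-03]
 [ 1.69174058e-04  1.47571158e-03 -9.99998897e-01]]
```

View pics/scene0.png

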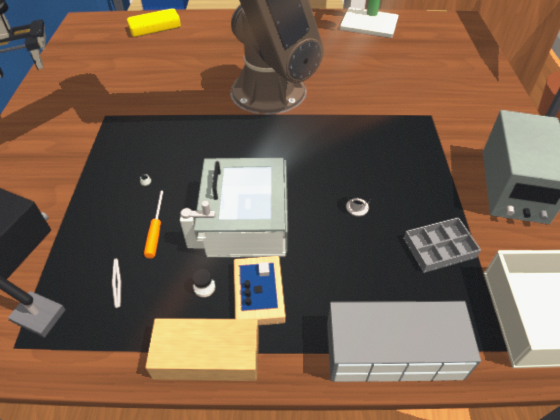

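View pics/top0.png

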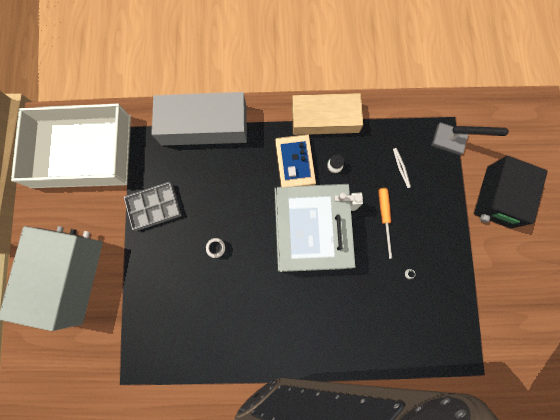

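The scene view shows the fixture at about (245,205) with its front facing image left (world -y). The top view has the lid at about (315,228), the handle at (339,232), the latch and post at (350,198), the screwdriver at (386,220) in front, and the jar at (335,163). Next I'll fit the lid rectangle and post from depth.

```bash
cat > h.py <<'E'
import numpy as np,cv2
from rig import robot
def K(ci):
    f=210/np.tan(np.radians(ci['vfov']/2)); return f
def cloud(ci,d,view=None):
    f=K(ci); v,u=np.mgrid[0:420,0:560]
    xd=(u-ci['cx'])/f; yd=(v-ci['cy'])/f; x,y=xd.copy(),yd.copy()
    for _ in range(8):
        s=1+ci['k1']*(x*x+y*y); x=xd/s; y=yd/s
    P=np.stack([x*d,y*d,d],-1)
    V=ci['view'] if view is None else view
    W=np.linalg.inv(V)
    W=P@W[:3,:3].T+W[:3,3]; W[d<=0]=np.nan
    return W
def wrist():
    p0,R=robot.read_position(),robot.read_tcp_rot(); ci=robot.camera_info("wrist")
    p,d=robot.grab_frame("wrist"); T=np.eye(4);T[:3,:3]=R;T[:3,3]=p0
    return p,cloud(ci,d,np.linalg.inv(T@ci['T_tool_cam']))
E
python3 - <<'E'
from h import *
for n in("scene","top"):
    a=np.load(n+"0.npz"); W=cloud(robot.camera_info(n),a['d']); X,Y,Z=W[...,0],W[...,1],W[...,2]
    roi=(abs(X-.53)<.2)&(abs(Y-0)<.25)
    box=(X>.3)&(X<.7)&(Y>-.3)&(Y<.15)
    tbl=box&(abs(Z)<.01); print(n,'table z',np.nanmedian(Z[tbl]))
    # lid
    m=box&(Z>.09)&(Z<.109)
    k,l,s,c=cv2.connectedComponentsWithStats(cv2.morphologyEx(m.astype('uint8'),cv2.MORPH_CLOSE,np.ones((5,5))))
    i=1+np.argmax(s[1:,4]); q=W[(l==i)&m]; print('lid z',np.median(q[:,2]),len(q),cv2.minAreaRect(q[:,:2].astype('f4')*1000), np.percentile(q,[1,99],axis=0)[:,:2])
    m=box&(Z>.118)&(Z<.16)
    k,l,s,c=cv2.connectedComponentsWithStats(m.astype('uint8'))
    for i in range(1,k):
        if s[i,4]>8:
            q=W[l==i]; print('hi',s[i],c[i].round(),q.mean(0).round(4),q.min(0).round(3),q.max(0).round(3),cv2.minAreaRect(q[:,:2].astype('f4')*1000))
E
```

```text
scene table z 0.0013010583142930021
lid z 0.10136052444010724 6267 ((535.6378784179688, -59.45513153076172), (229.7577362060547, 225.57102966308594), 89.93510437011719) [[ 0.42730034 -0.15539384]
 [ 0.64636919  0.05314748]]
hi [212 161   8  34 156] [215. 177.] [ 0.5247 -0.1032  0.137 ] [ 0.473 -0.109  0.12 ] [ 0.564 -0.098  0.143] ((518.3715209960938, -104.07952117919922), (90.89735412597656, 10.201892852783203), 1.1260491609573364)
hi [201 201   9  13  89] [205. 207.] [ 0.6118 -0.1156  0.1358] [ 0.601 -0.124  0.118] [ 0.618 -0.109  0.148] ((609.548583984375, -116.37712860107422), (14.656431198120117, 14.573543548583984), 49.94956970214844)
top table z 0.0010742929460449968
lid z 0.10086829447919021 6023 ((534.1786499023438, -59.8114013671875), (220.67886352539062, 231.90235900878906), 0.8188988566398621) [[ 0.42594331 -0.14215475]
 [ 0.64156191  0.05393358]]
hi [338 193   8   8  45] [342. 196.] [ 0.6046 -0.1148  0.1399] [ 0.598 -0.123  0.119] [ 0.613 -0.108  0.15 ] ((605.1663208007812, -115.43202209472656), (14.826667785644531, 15.110661506652832), 3.8916003704071045)
hi [335 215   8  36 144] [339. 232.] [ 0.5132 -0.1027  0.1381] [ 0.47  -0.109  0.12 ] [ 0.557 -0.097  0.145] ((513.5110473632812, -103.27484130859375), (87.37173461914062, 10.208988189697266), 1.0435481071472168)
```

```bash
cat >> h.py <<'E'
from scipy.spatial.transform import Rotation as Ro
D={'A':np.array([[0,1,0],[1,0,0],[0,0,-1.]]),'B':np.array([[0,-1,0],[-1,0,0],[0,0,-1.]]),   # jaws along world x
   'C':np.array([[-1,0,0],[0,1,0],[0,0,-1.]]),'E':np.array([[1,0,0],[0,-1,0],[0,0,-1.]])}   # jaws along world y
import json,os
FX=json.load(open('fx.json')) if os.path.exists('fx.json') else dict(p=[.536,-.038],yaw=90.5)
RF=Ro.from_euler('z',FX['yaw'],degrees=True).as_matrix()
def w(x,y,z): return RF@np.array([x,y,z])/1000+np.array([*FX['p'],0])
def tilt(a,k): # tilt body toward +x_f by a rad; k orientation in nominal world (yaw 90)
    Rz=Ro.from_euler('z',FX['yaw']-90,degrees=True).as_matrix()
    return Ro.from_rotvec(a*RF[:,1]).as_matrix()@Rz@D[k]
def handle(th):
    r=Ro.from_rotvec([0,th,0]).apply([-150,0,115]); return w(85+r[0],20,20+r[2])
E
python3 - <<'E'
from h import *
f=lambda p,R:(lambda q:None if q is None else np.round(q).astype(int).tolist())(robot.ik(p,R))
for k in 'AB':
    print(k,'view',f([.536,-.09,.36],D[k]),'post',f(w(-79,-70,122),tilt(0,k)),'post90',f(w(-124,-115,122),Ro.from_euler('z',-90,degrees=True).as_matrix()@D[k]),'tab',f(w(-99,5+50,82),tilt(-.5,k)))
for k in 'CE':
    print(k)
    for th in(0,.27,.6,.9,1.2,1.4):
        print(th,[(l,f(handle(th)+.019*(-R[:,2])*-1,R)) for l in(0,.2,.4) for R in[tilt(max(th-l,0),k)]])
E
```

```text
A view [11, 5, -3, 0, -83, 169] post [7, 20, -15, 0, -55, 173] post90 [3, 25, -7, 0, -58, 87] tab [-17, 22, -12, -30, -67, -148]
B view [11, 5, -3, 0, -83, -11] post [7, 20, -15, 0, -55, -7] post90 [3, 25, -7, 0, -58, -93] tab [-17, 22, -12, -30, -67, 32]
C
0 [(0, [10, 13, -27, 0, -51, -100]), (0.2, [10, 13, -27, 0, -51, -100]), (0.4, [10, 13, -27, 0, -51, -100])]
0.27 [(0, [24, 10, -33, 17, -55, -125]), (0.2, [17, 9, -27, 5, -55, -109]), (0.4, [14, 10, -25, 0, -56, -104])]
0.6 [(0, [38, 14, -35, 29, -67, -145]), (0.2, [34, 10, -32, 22, -62, -136]), (0.4, [28, 8, -28, 12, -60, -124])]
0.9 [(0, [48, 23, -32, 33, -80, -157]), (0.2, [45, 18, -31, 29, -74, -151]), (0.4, [41, 13, -30, 23, -68, -143])]
1.2 [(0, [54, 35, -28, 34, -92, -164]), (0.2, [53, 29, -27, 31, -85, -160]), (0.4, [51, 23, -27, 28, -79, -155])]
1.4 [(0, [57, 43, -24, 34, -99, -168]), (0.2, [56, 37, -24, 32, -93, -164]), (0.4, [55, 31, -24, 29, -86, -161])]
E
0 [(0, [10, 13, -27, 0, -51, 80]), (0.2, [10, 13, -27, 0, -51, 80]), (0.4, [10, 13, -27, 0, -51, 80])]
0.27 [(0, [24, 10, -33, 17, -55, 55]), (0.2, [17, 9, -27, 5, -55, 71]), (0.4, [14, 10, -25, 0, -56, 76])]
0.6 [(0, [38, 14, -35, 29, -67, 35]), (0.2, [34, 10, -32, 22, -62, 44]), (0.4, [28, 8, -28, 12, -60, 56])]
0.9 [(0, [48, 23, -32, 33, -80, 23]), (0.2, [45, 18, -31, 29, -74, 29]), (0.4, [41, 13, -30, 23, -68, 37])]
1.2 [(0, [54, 35, -28, 34, -92, 16]), (0.2, [53, 29, -27, 31, -85, 20]), (0.4, [51, 23, -27, 28, -79, 25])]
1.4 [(0, [57, 43, -24, 34, -99, 12]), (0.2, [56, 37, -24, 32, -93, 16]), (0.4, [55, 31, -24, 29, -86, 19])]
```

```bash
python3 - <<'E'
from h import *
robot.goto([.545,-.07,.36],D['B']); print(robot.read_t(),robot.read_force())
p,W=wrist(); cv2.imwrite("pics/w1.png",p[:,:,::-1]); np.savez("w1.npz",p=p,W=W)
X,Y,Z=W[...,0],W[...,1],W[...,2]
def comps(m,n,mn=60):
    k,l,s,c=cv2.connectedComponentsWithStats(m.astype('uint8'))
    for i in range(1,k):
        if s[i,4]>mn:
            q=W[(l==i)&m]; print(n,s[i],q.mean(0).round(4),np.percentile(q,[1,99],axis=0).round(4).tolist(),[np.round(v,1) for v in cv2.minAreaRect(q[:,:2].astype('f4')*1000)])
comps((Z>.138)&(Z<.16),'post/handle top',30)
comps((Z>.106)&(Z<.116),'arm')
comps((Z>.096)&(Z<.1055),'lid',2000)
E
```

```text
2.4667 [-0.18997533 -0.35358841  0.74941672]
post/handle top [218 138  15  14 157] [ 0.6074 -0.1146  0.1448] [[0.6003, -0.1219, 0.1399], [0.6149, -0.1072, 0.1467]] [array([ 607.6, -114.4]), array([15.1, 14.9]), np.float64(41.7)]
post/handle top [266 151  76   9 551] [ 0.5164 -0.102   0.14  ] [[0.4741, -0.1067, 0.1381], [0.5596, -0.0973, 0.142]] [array([ 516.8, -101.9]), array([88.2,  9.3]), np.float64(0.6)]
arm [219  96  20  45 523] [ 0.607  -0.1465  0.1137] [[0.5969, -0.1692, 0.1078], [0.6173, -0.1215, 0.116]] [array([ 608.7, -144.4]), array([50.4, 22.1]), np.float64(82.7)]
arm [224 144  12  13  84] [ 0.6062 -0.1025  0.1125] [[0.6009, -0.1115, 0.1072], [0.6145, -0.098, 0.1148]] [array([ 607.8, -105.3]), array([14.4, 13.8]), np.float64(89.9)]
lid [  198   120   176   145 22190] [ 0.5351 -0.0473  0.1019] [[0.4285, -0.1392, 0.0991], [0.6437, 0.0495, 0.1044]] [array([535.7, -42.2]), array([220.8, 196.4]), np.float64(1.0)]
```

View pics/w1.png

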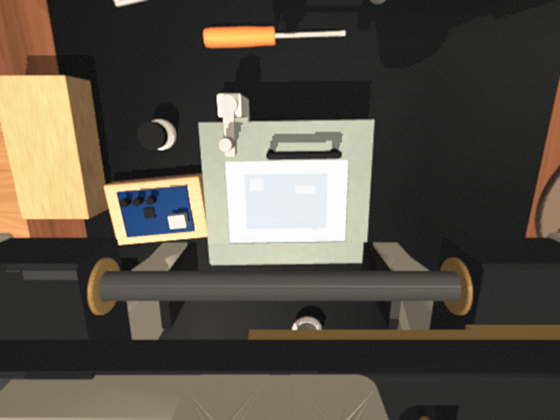

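The wrist view shows the latch arm at about (230,120) pointing over the lid with its post at (226,145), the handle at (304,154), and the screwdriver clear in front at (275,37). The measured sizes match the given ones (lid 221x196, post to pivot 44.5 mm). Turning the latch now.

```bash
echo '{"p":[0.536,-0.0362],"yaw":90.8}'>fx.json; python3 - <<'E'
from h import *
rz=lambda a:Ro.from_euler('z',-a).as_matrix()
pos=lambda a,z:w(-124+45*np.cos(a),-70-45*np.sin(a),z)
robot.move_gripper(.25)
R=tilt(0,'B')
robot.goto(pos(.02,165),R); robot.servo_line(pos(.02,119),speed=.12)
print('down',robot.read_t(),robot.read_force())
f0=np.array(robot.read_force())
for a in list(np.arange(.2,1.6,.2))+[1.55,1.6,1.65,1.69]:
    robot.servo_line(pos(a,119),rz(a)@R,speed=.08)
    f=np.array(robot.read_force())-f0; print(round(a,2),f.round(1),robot.read_position().round(4) if hasattr(robot.read_position(),'round') else robot.read_position())
    if np.linalg.norm(f)>8: break
robot.servo_line(pos(a-.04,119),speed=.05)
robot.servo_line(pos(a-.04,175),speed=.15)
robot.move_gripper(.5)
robot.goto(handle(0)+[0,0,.1],tilt(0,'E'))
p,W=wrist(); cv2.imwrite("pics/w2.png",p[:,:,::-1]); np.savez("w2.npz",p=p,W=W); print(robot.read_t(),robot.read_force())
p,d=robot.grab_frame("top"); cv2.imwrite("pics/top2.png",cv2.resize(p[130:300,230:430,::-1],None,fx=4,fy=4)[:,:800][:600])
W2=cloud(robot.camera_info("top"),d); np.savez("top2.npz",W=W2)
for W in(W,W2):
    m=(W[...,2]>.125)&(W[...,2]<.15); k,l,s,c=cv2.connectedComponentsWithStats(m.astype('uint8'))
    for i in range(1,k):
        if s[i,4]>25:
            q=W[l==i]; print(s[i],q.mean(0).round(4),np.percentile(q,[1,99],axis=0).round(4).tolist())
E
```

```text
down 5.075 [ 0.04837678 -0.11661967  0.1070569 ]
0.2 [-0.1 -0.2 -0.1] [ 0.6167 -0.1149  0.1201]
0.4 [-0.1  0.8 -0.4] [ 0.6247 -0.1175  0.1193]
0.6 [-0.8 -0.3 -1.2] [ 0.6324 -0.1217  0.119 ]
0.8 [-0.2 -0.1  0.1] [ 0.6393 -0.1273  0.119 ]
1.0 [ 0.4  0.8 -1.3] [ 0.645  -0.1343  0.119 ]
1.2 [-0.5 -0.1 -0.4] [ 0.6493 -0.1422  0.119 ]
1.4 [ 0.2 -0.5  0.7] [ 0.6519 -0.1508  0.119 ]
1.55 [-0.1  1.  -0.9] [ 0.6526 -0.1575  0.119 ]
1.6 [-0.4  0.5  0. ] [ 0.6527 -0.1597  0.119 ]
1.65 [-0.2 -0.7 -0.1] [ 0.6526 -0.1621  0.119 ]
1.69 [-0.4  0.2  0.1] [ 0.6525 -0.1639  0.119 ]
12.6667 [ 0.41733187 -0.1905124  -0.58444539]
[351  13  28  33 629] [ 0.6508 -0.159   0.1419] [[0.6442, -0.1672, 0.1254], [0.6594, -0.1526, 0.1466]]
[ 275  154   12  106 1233] [ 0.5191 -0.1021  0.1394] [[0.4746, -0.1072, 0.1335], [0.5606, -0.0972, 0.1418]]
[483 127  24   9 157] [ 0.7716 -0.5322  0.1381] [[0.7573, -0.5564, 0.1261], [0.7867, -0.5119, 0.1496]]
[   0  226   81  105 3530] [0.4177 0.648  0.1469] [[0.2954, 0.5651, 0.1265], [0.5408, 0.7414, 0.15]]
[338 240   5  10  39] [ 0.4811 -0.103   0.1378] [[0.4711, -0.1081, 0.1264], [0.4926, -0.0989, 0.1444]]
```

View pics/w2.png

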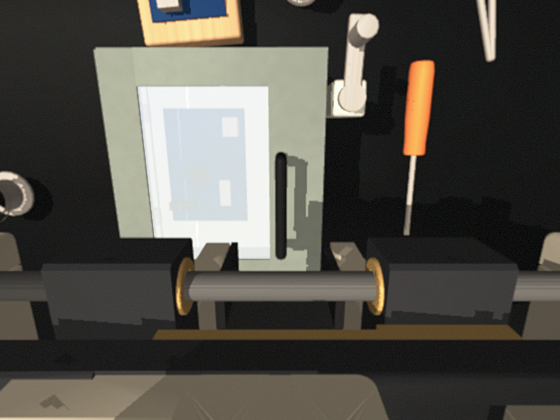

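The wrist view shows the latch arm lying aside along the front, post at (363,25) and pivot at (350,97), with the screwdriver untouched. The post measures about (0.651,-0.160), an angle of about 1.6. Next, grip the handle and lift to the catch.

```bash
sed -i 's/-0.0362/-0.0368/' fx.json; cat >> h.py <<'E'
def hp(th,k=1.0,back=0.):
    R=tilt(k*th,'E'); return handle(th)+(.019-back)*R[:,2],R
E
python3 - <<'E'
from h import *
robot.servo_line(*hp(0),speed=.15)
robot.move_gripper(0); print(robot.read_t(),robot.read_grip_width()*88,robot.read_force()); f0=np.array(robot.read_force())
th=0
for th in [.05,.1,.15,.2,.23]+list(np.arange(.24,.32,.01)):
    robot.servo_line(*hp(th),speed=.06)
    f=np.array(robot.read_force())-f0; print(round(th,2),f.round(1),robot.read_position().round(4),hp(th)[0].round(4))
    if np.linalg.norm(f)>14: break
robot.servo_line(*hp(th-.01),speed=.05); print(robot.read_force(),robot.read_t())
E
```

```text
14.325 8.584565554220363 [-0.64366354 -1.90363638  3.16793772]
0.05 [ 0.4 -1.8  1.3] [ 0.5169 -0.0971  0.1238] [ 0.5168 -0.0971  0.1234]
0.1 [-0.5 -2.5  1.7] [ 0.5168 -0.0917  0.1309] [ 0.5168 -0.0917  0.1305]
0.15 [-0.4 -2.8  2.4] [ 0.5167 -0.0861  0.1376] [ 0.5167 -0.086   0.1373]
0.2 [ 0.  -1.8  3.1] [ 0.5166 -0.08    0.1441] [ 0.5166 -0.08    0.1439]
0.23 [-1.  -1.2  2.9] [ 0.5166 -0.0763  0.1479] [ 0.5165 -0.0762  0.1477]
0.24 [-0.  -2.8  1.1] [ 0.5165 -0.0752  0.149 ] [ 0.5165 -0.075   0.1489]
0.25 [ 2.  -3.2  0.4] [ 0.5165 -0.074   0.1501] [ 0.5165 -0.0737  0.1501]
0.26 [ 2.6 -4.3  1.1] [ 0.5165 -0.0727  0.1513] [ 0.5165 -0.0724  0.1513]
0.27 [ 3.1 -5.   1. ] [ 0.5165 -0.0713  0.1526] [ 0.5165 -0.071   0.1525]
0.28 [ 6.3 -9.1 -3.8] [ 0.5164 -0.0705  0.1533] [ 0.5165 -0.0697  0.1537]
0.29 [ 13.2 -19.  -12.1] [ 0.5162 -0.0701  0.1538] [ 0.5164 -0.0684  0.1549]
[  6.25503005 -11.35773835  -2.04280854] 17.525
```

```bash
python3 - <<'E'
from h import *
robot.servo_line(*hp(.27),speed=.05)
robot.move_gripper(.5); robot.servo_line(hp(.27,back=.08)[0],speed=.2)
R=tilt(-.45,'B'); tgt=w(-97,-2,81)
robot.goto(tgt-.14*R[:,2],R); robot.move_gripper(0)
p,W=wrist(); cv2.imwrite("pics/w3.png",p[:,:,::-1]); np.savez("w3.npz",p=p,W=W); print(robot.read_t(),robot.read_force())
F=(W-np.array([*FX['p'],0]))@RF*1000
x,y,z=F[...,0],F[...,1],F[...,2]
for n,m in(('tab',(abs(x+93)<14)&(abs(y-30)<25)&(z>80)&(z<97)),('walltop',(abs(x+93)<14)&(abs(y-30)<70)&(z>70)&(z<78)),('lidedge',(z>140)&(z<155)&(x<-60)&(abs(y)<105)&(x>-100)),('post',(z>125)&(z<150)&(x<-110)&(y<-80)),('handle',(z>160)&(z<182)&(x>-50)&(x<0))):
    q=F[m]; v,u=np.nonzero(m); print(n,len(q),*( [np.percentile(q,[2,50,98],axis=0).round(1).tolist(),u.mean(),v.mean()] if len(q) else []))
E
```

```text
21.0083 [ 0.26904652 -0.44321193 -0.31702532]
tab 224 [[-99.6, 24.5, 80.4], [-97.6, 30.1, 90.9], [-88.5, 36.1, 92.5]] 313.64732142857144 203.12053571428572
walltop 2152 [[-100.5, -37.3, 70.6], [-95.0, 27.5, 75.7], [-84.8, 97.5, 77.1]] 312.2314126394052 195.32806691449815
lidedge 25 [[-78.5, -2.4, 140.7], [-76.6, -1.5, 146.2], [-72.4, -1.5, 149.6]] 279.52 264.24
post 654 [[-133.5, -120.4, 125.6], [-129.7, -111.6, 141.0], [-120.0, -106.5, 145.9]] 133.48776758409787 212.63455657492355
handle 24 [[-34.2, -2.3, 169.1], [-33.0, -1.9, 174.0], [-28.2, -1.5, 176.4]] 279.5 321.5
```

View pics/w3.png

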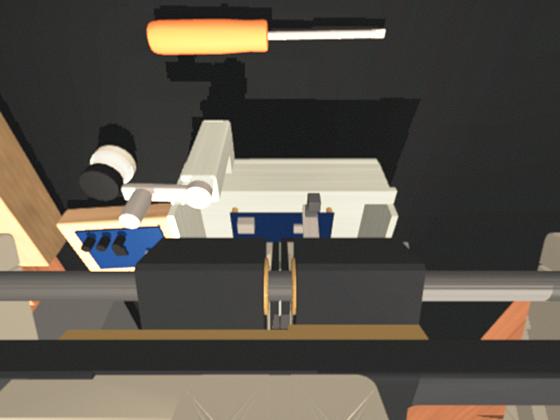

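The wrist view shows the lid raised and the tab standing free at about (313,203). It measures at fixture y 24.5 to 36 and z 91, where it should be. The latch post is aside at (135,205). Pushing the tab now.

```bash
python3 - <<'E'
from h import *
R=tilt(-.45,'B')
robot.servo_line(w(-97,-2,81),R,speed=.12); f0=np.array(robot.read_force()); print(robot.read_t(),f0.round(1))
for y in list(np.arange(2,60,2.)):
    robot.servo_line(w(-97,y,81),speed=.05)
    f=RF.T@(np.array(robot.read_force())-f0); print(y,f.round(1),end=' ')
    if -f[1]>9 or np.linalg.norm(f)>14: break
robot.servo_line(w(-97,y-5,81),speed=.08)
robot.servo_line(w(-97,y-8,81)-.10*R[:,2],speed=.15)
p,W=wrist(); cv2.imwrite("pics/w4.png",p[100:300,100:500,::-1]); print(robot.read_t())
F=(W-np.array([*FX['p'],0]))@RF*1000
x,y,z=F[...,0],F[...,1],F[...,2]
m=(abs(x+93)<9)&(abs(y-48)<35)&(z>86)&(z<97);q=F[m]; print(len(q),np.percentile(q,[2,50,98],axis=0).round(1).tolist() if len(q) else '')
E
```

```text
22.325 [-0.8  0.1  0.2]
2.0 [ 0.7 -1.9 -0.1] 4.0 [-0.4 -1.  -0.2] 6.0 [-0.5 -0.6  0.1] 8.0 [-0.2 -1.3 -0.2] 10.0 [-0.6 -1.3 -1.6] 12.0 [ 1.1 -2.1 -0.7] 14.0 [-0.6 -2.9 -0.4] 16.0 [ 0.1 -2.4 -1.2] 18.0 [-0.5 -1.7 -0.5] 20.0 [-0.2 -1.4 -0.9] 22.0 [-0.4 -2.3 -0.1] 24.0 [-1.2 -2.4 -0.7] 26.0 [-0.9 -2.4 -0.3] 28.0 [ 0.3 -1.7  0.2] 30.0 [ 0.2 -2.  -1.5] 32.0 [-0.1 -6.8 -1.5] 34.0 [  0.9 -12.   -5. ] 27.6917
226 [[-99.7, 46.7, 86.4], [-96.0, 52.3, 91.5], [-87.3, 58.1, 92.6]]
```

View pics/w4.png

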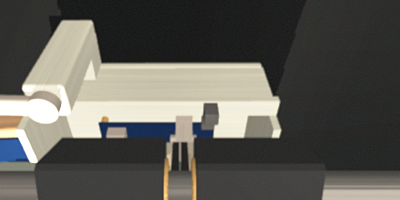

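The tab now sits at (210,115) in the crop, with y from 46.7 to 58.1, so it has moved the full 22 mm. Next, swing the lid open.

```bash
cat >> h.py <<'E'
def ho(th,back=0.):
    R=tilt(.27+(th-.27)*.78,'E'); return handle(th)+(.019-back)*R[:,2],R
E
python3 - <<'E'
from h import *
R=robot.read_tcp_rot(); p=np.array(robot.read_position())
robot.servo_line(p+[0,-.0,.09],speed=.25)
robot.goto(*ho(.272,.09)); robot.move_gripper(.5)
robot.servo_line(ho(.272)[0],speed=.15); robot.move_gripper(0)
f0=np.array(robot.read_force()); print(robot.read_t(),robot.read_grip_width()*88,f0.round(1))
for th in list(np.arange(.3,1.31,.1))+list(np.arange(1.32,1.46,.02)):
    robot.servo_line(*ho(th),speed=.09)
    f=np.array(robot.read_force())-f0; print(round(th,2),f.round(1),(1e3*(np.array(robot.read_position())-ho(th)[0])).round(1))
    if np.linalg.norm(f)>(20 if th>1.31 else 30): break
print(robot.read_t(),robot.read_grip_width()*88)
p,d=robot.grab_frame("scene"); cv2.imwrite("pics/scene5.png",p[:,:,::-1])
E
```

```text
31.4667 8.925516833778904 [-0.2 -4.1  4.8]
0.3 [-1.1 -0.8  2.4] [ 0.  -0.4  0.6]
0.4 [-1.1  0.4  4.6] [ 0.1 -0.1  0.7]
0.5 [-1.1  0.4  5.1] [ 0.  -0.1  0.7]
0.6 [-1.9  1.2  6.2] [-0.  -0.1  0.7]
0.7 [-1.9  2.7  8.9] [ 0.  -0.   0.8]
0.8 [-3.3  3.4 10.3] [-0.   0.1  0.8]
0.9 [-4.3  5.5 10.5] [-0.   0.3  0.9]
1.0 [-4.4  8.   9.8] [-0.1  0.5  0.9]
1.1 [-4.9  9.6 10. ] [-0.   0.8  0.7]
1.2 [-5.1 11.3  9.5] [-0.   1.1  0.5]
1.3 [-4.6 12.1  7.8] [-0.   1.4  0.2]
1.32 [-4.1 11.5  6.9] [-0.1  0.9  0.4]
1.34 [-2.2  9.7  6.3] [-0.1  0.7  0.4]
1.36 [-1.8  9.7  5. ] [-0.1  0.7  0.5]
1.38 [-1.6  8.7  6.6] [-0.1  0.6  0.5]
1.4 [-0.9  9.8  6. ] [-0.1  0.5  0.4]
1.42 [ 6.7 -7.3 12.2] [-0.3 -2.3  2.2]
1.44 [ 12.1 -22.   17.2] [-0.7 -5.2  4.1]
36.9667 9.036439675598212
```

View pics/scene5.png

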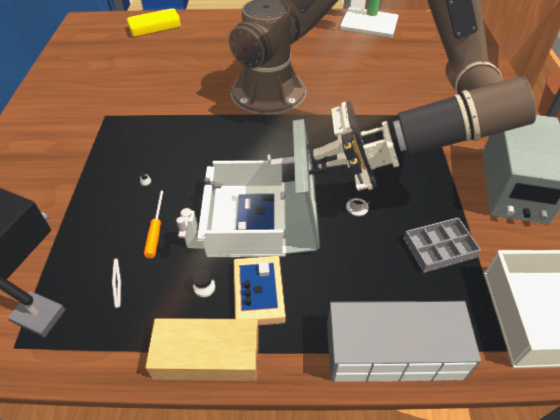

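The lid stands open at its stop, edge at (305,190), with the board showing at (255,210). The spool at (357,206) is untouched. Relaxing, releasing and backing off.

```bash
python3 - <<'E'
from h import *
robot.servo_line(*ho(1.42),speed=.05); robot.move_gripper(.5); print(robot.read_force())
for b in(.10,.08,.06):
    try: robot.servo_line(ho(1.42,b)[0],speed=.12); print('back',b); break
    except robot.Unreachable: print('unreach',b)
robot.dwell(.5); print(robot.read_t(),robot.read_force(),robot.read_position())
p,d=robot.grab_frame("scene"); cv2.imwrite("pics/scene6.png",p[:,:,::-1]); W=cloud(robot.camera_info("scene"),d)
F=(W-np.array([*FX['p'],0]))@RF*1000; x,y,z=F[...,0],F[...,1],F[...,2]
# lid top edge (front edge of lid, now up) & outer faces
m=(x>60)&(x<135)&(abs(y)<105)&(z>130)&(z<230); q=F[m]; print(len(q),np.percentile(q,[2,50,98],axis=0).round(0).tolist())
c=np.polyfit(q[:,2],q[:,0],1); print('slope dx/dz',c, 'inner face angle from vertical',np.arctan(c[0]))
q=F[(x<-110)&(x>-150)&(y<-90)&(y>-135)&(z>120)&(z<150)]; print('post',q.mean(0))
q=F[(abs(x+93)<9)&(abs(y-48)<35)&(z>86)&(z<97)]; print('tab',len(q),q.mean(0))
a=np.load("scene0.npz")['d']; 
diff=(np.abs(a-d)>.01)&(d>0)&(a>0); cv2.imwrite("diff.png",diff*255)
k,l,s,cc=cv2.connectedComponentsWithStats(diff.astype('uint8')); print([s[i].tolist() for i in range(1,k) if s[i,4]>25])
E
```

```text
[-0.31425839 -0.07584521  0.56937703]
back 0.1
39.5417 [ 0.11613086  0.70102024 -0.26830367] [0.51250175 0.21342879 0.21738814]
1023 [[68.0, -101.0, 166.0], [118.0, 6.0, 218.0], [134.0, 99.0, 222.0]]
slope dx/dz [  0.74300793 -41.54174621] inner face angle from vertical 0.6390111479873897
post [-124.51911487 -117.9986311   136.62316613]
tab 27 [-94.87812405  51.44618218  90.41409396]
[[0, 0, 53, 72, 1493], [135, 0, 10, 13, 42], [227, 0, 110, 83, 6345], [348, 0, 22, 12, 91], [356, 0, 204, 177, 13734], [545, 26, 8, 11, 33], [553, 27, 7, 9, 26], [0, 67, 12, 16, 67], [191, 119, 136, 135, 9725], [177, 217, 12, 21, 177]][ WARN:0@4.843] global loadsave.cpp:1063 imwrite_ Unsupported depth image for selected encoder is fallbacked to CV_8U.
```

View pics/scene6.png

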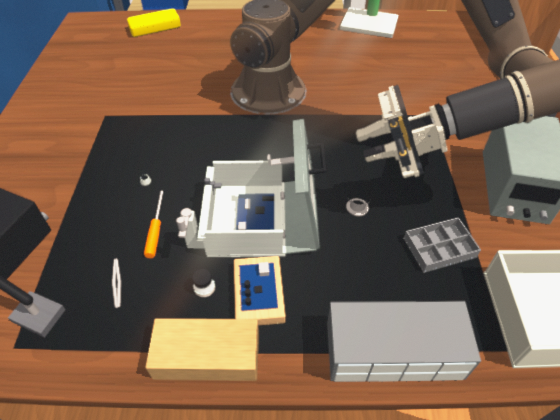

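The lid's front edge measures x 134, z 222, against 134, 220 expected at 1.4 rad. The post is aside, the tab is at y 51–52, and no bystander shows a depth change. Handing in.

```bash
python3 - <<'E'
from rig import robot
robot.job_done(); print(robot.read_t())
E
```

```text
the job is handed in; nothing more can be done
the job is handed in; nothing more can be done
```

The fixture is open and its board can be got at. I handed the job in at about 40 s of the 72 s allowed, with the gripper clear of everything.

I did the steps in the order asked:
1. **Latch:** turned aside to about 1.6 rad.
2. **Lid to the catch:** raised to about 0.27 rad, where the force rose sharply, then let go.
3. **Catch tab:** pushed 22 mm, the end of its travel.
4. **Lid open:** swung by the handle to its stop and released.

Last checks:
- **Lid:** its front edge measured x 134, z 222 mm, against the 134, 220 expected at 1.4 rad.
- **Latch:** its post measured at fixture (-124.5, -118), so it is still aside.
- **Catch:** the tab measured at y about 51.5 to 52.4, so it is fully pushed.
- **Other things on the bench:** comparing scene depth before and after showed changes only at the arm and fixture, plus a few small patches at the picture's edges that I put down to background.
- **Force:** the highest I read was about 30 N at the wrist, when the lid met its stop.

One line fit, meant to give the lid's angle, came out at 0.64 rad from vertical. It mixed several faces of the lid, so I relied on the edge position instead. No other check failed or disagreed.

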